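# Turn a moulded plywood tray out of its press form with the lifter

## Task

A moulded plywood tray is still sitting in the lower half of its press form. Take the red-handled lifter from the blue mat, slide its blade through the relief slot under the tray's near rim, and tip the tray over its far edge so that it lies flat and upside down on the cork board behind the form; then lay the lifter flat on the mat again and let go. Touch the tray with nothing but the lifter, keep clear of the lamp that hangs low over the form, and leave the sanding block, glue bottle and wax tin where they are.

Things in the scene. Friction and masses are not known exactly. Their poses are not given: they have to be found in the camera images.
- press_form: Fixed wooden lower press form. Origin on the bench (height 0) below the tray's centre; x level from the near face towards the cork board (the way the tray is tipped), y to the left of that, z up. Block x -65 to 60, y -110 to 110, top at 40 mm; cavity x -41 to 41, y -66 to 66, floor at 26 mm. Base board 12 mm high, x -80 to 240, y -115 to 115. Guide pins 12 mm thick at x -10, y +-97, 66 mm high.
- slot (a point): Relief slot for the lifter: a gap in the form's near wall, open above, 96 mm wide, from the near face (form x -65) into the cavity, floor at height 26 mm; the tray's near rim (underside at height 40) bridges it. Point: on the near face, mid-width, level with the form's top (form x -65, y 0, height 40 mm). Axes as press_form.
- cork_center (a point): Centre of the cork face of the turning-out board behind the form: 174 mm (form x 62 to 236) by 210 mm (form y), top at height 40 mm, level with the form's top. Axes as press_form.
- lamp_bar (a point): Centre of the underside of the lamp's bar head: level along the form's y, 210 mm long, 28 wide, 25 high, underside at height 260 mm, over the tray's near rim (form x -50 to -22). A hand held upright strikes it while the tray is tipped over: let the hand lean back (wrist towards the form's -x) by 25 to 45 degrees.
- lamp: The whole lamp, fixed to the form, same origin and axes as press_form: post 14 mm thick at form x 150, y -122, to height 290 mm, and from it two thin arms to the bar's -y end at height 300 mm.
- tray: Loose dark plywood tray, about 0.1 kg. Origin: centre of the dish's underside; at the start z up, x and y as the form's. Rim 110 mm (x) x 160 mm (y), 20 mm wide, 4 thick, its underside 12 mm above the origin; 16 mm high in all; dish about 75 x 124 mm outside at the rim, 68 x 118 at its foot. It sits with the rim on the form's top: near edge at form x -55, far edge (it tips over this) at form x 55.
- lifter: Lifter, about 0.16 kg, loose: steel blade 60 mm long (x) x 70 mm wide (y) x 3 mm thick, and a red handle that rises to the rear. Origin: centre of the blade's underside; x towards the blade's front edge, z up when the blade lies flat.
- lifter_grip (a point): Centre of the lifter's handle: 81 mm behind and 33.5 mm above the lifter's origin. Handle: 90 mm long, 20 mm wide (y), 18 mm thick, rising to the rear at 30 degrees to the blade. Axes as lifter.
- lifter_tip (a point): Middle of the blade's front edge, half-way through its thickness: 30 mm ahead of and 1.5 mm above the lifter's origin. Axes as lifter.
- mat: Fixed blue mat, 200 mm (x) x 220 mm (y) x 4 mm, on the robot's left or right; origin on the bench under its centre, so its top is at height 4 mm. The lifter starts on its -y half, blade flat on it and pointing roughly along the mat's x; the sanding block lies on its +y half.
- block_center (a point): Centre of the loose cork sanding block, 110 mm (x) x 60 mm (y) x 30 mm, on the mat.
- upper_form: Fixed upper half of the press form, 125 mm (x) x 220 mm (y) x 38 mm, lying plug up on the side where the mat is not; origin on the bench under its centre.
- bottle_mid (a point): Half-way up the loose upright glue bottle, 52 mm thick, 150 mm high.
- tin_mid (a point): Half-way up the loose wax tin, 76 mm thick, 50 mm high.

How it is judged:
On the way, in this order (a step that is already met when the one before it is completed fails the run):
1. the tray is tipped up more than 30 degrees, carried by the lifter (angle between tray's own z axis and vertical between 0.52 and 1.9 rad and contact force between tray and lifter above 0.05 N), for 0.1 s.
2. the tray lies upside down on the cork board (angle between tray's own z axis and vertical above 3.05 rad and horizontal distance between tray and cork_center below 0.08 m and linear speed of tray below 0.03 m/s), for 0.2 s.
At the end, for the whole second after the job is handed in: The tray lies upside down, level within 5 degrees and at rest on the cork board (its centre at most 60 mm nearer the form, 55 mm beyond or 60 mm to either side of the cork's centre), and the lifter at rest with its blade flat (within 7 degrees) on the mat, blade centre over the mat (angle between tray's own z axis and vertical above 3.05 rad and z of tray in the frame of cork_center between 0.012 and 0.02 m and x of tray in the frame of cork_center between -0.06 and 0.055 m and y of tray in the frame of cork_center between -0.06 and 0.06 m and linear speed of each of tray, lifter below 0.02 m/s and x of lifter in the frame of mat between -0.11 and 0.11 m and y of lifter in the frame of mat between -0.11 and 0.11 m and height (world z) of lifter below 0.012 m and angle between lifter's own z axis and vertical below 0.12 rad); the robot touches nothing.
It fails at once if the hand or arm touches the tray (contact force between tray and the fingers above 0.5 N or contact force between tray and the arm above 0.5 N).
It fails at once if the lamp is struck (contact force between lamp and anything else above 2 N).
It fails at once if the sanding block, glue bottle or wax tin is moved by more than 25 mm (distance of any of block_center, bottle_mid, tin_mid from where it was at the start of the episode above 0.025 m).
It also fails if it takes over 61 s, if anything falls off the work surface, if the arm or the gripper's body presses on something with over 40 N, if the wrist force passes 120 N, or if a joint passes its speed limit or range.

## Robot

A 7-joint arm with a two-finger parallel gripper is mounted at the origin on the work surface. World frame = base frame: x ahead of the robot, y to its left, z up, the work surface at z = 0. Lengths are in m, angles in rad, forces in N, time in s.
With the tool pointing down it reaches from about 0.425 to 0.925 m from the base axis. Payload 6.8 kg.
Tool frame: the origin (TCP) lies on the front face of the gripper's body, between the roots of the fingers; the fingertips stand 73 mm ahead of it and the grasp point (between the pads) lies 54 mm ahead of it (env.nose_length is the distance from the TCP to the fingertips, in m); z points along the fingers, y is the direction in which the jaws open and shut (so a half turn about z gives the same grasp; the last joint's range is limited). The gripper opens to 85 mm and grips with 20 to 120 N. Pads are 22 mm wide; open, the fingers measure 114 mm over their backs; the gripper's body (76 mm by 85 mm) begins 54 mm behind the grasp point. The pads swing forward as they close: fully open they stand 13 mm farther back than shut.
Start: joints at [1.096, 0.477, 0.022, 1.555, -0.011, 1.109, -0.083], TCP at [0.242, -0.63, 0.304] pointing down, gripper open.
Joint ranges: [-2.96, 2.96], [-0.34, 2.1], [-1.41, 1.46], [0.24, 2.44], [-1.37, 4.51], [0.17, 1.92], [-2.96, 2.96]. Speed limits (rad/s): [2.39, 2.39, 3.14, 3.14, 3.14, 3.14, 3.14].

## Interface

Orientations are given as a unit quaternion [w, x, y, z].
In Python, from cell import env, kin, camera, calibration, job gives the robot as it stands. The module is installed in compiled form; this text tells all that it offers. Calls block until the motion is done:
- env.reach(position, orientation): joint-space move of the TCP to a pose.
- env.movel(position, velocity=0.15, rot=None, stop_force=None): straight line of the TCP; rot=None keeps the orientation; velocity is the mean speed in m/s. With stop_force (N) it stops when the force on the tool has changed by that much, and returns True; else False.
- env.goto_joints(angles): joint-space move.
- env.grip(opening, f_grip=None): finger opening in m; f_grip is the grip in N (None keeps the last); returns when the fingers have stopped.
- env.dwell(seconds).
- kin.inverse_kinematics(position, orientation): joint angles nearest the present ones, or None.
- env.get_state(): the state.
- camera(name): name is "side" or "top" or "wrist"; returns (picture, depth): 400x640x3 uint8, blue, green, red; 400x640 float32, m along the optical axis (not along the pixel's ray), 0 where there is no reading.
- calibration(name): a dict with "fx", "fy", "cx", "cy" (pixels), "rvec" (rotation vector, rad) and "tvec" (3), from world to camera coordinates, as OpenCV has them. Camera axes: x right, y down, z forward; pixel columns grow to the right and rows downward; lengths in m; the calibration is good to about 2 mm. A picture is of the moment at which its call begins: read the wrist's pose just before it. calibration takes no time and is no camera call; for the wrist camera it gives the pose at the moment of the call.
A pose or a line that the arm cannot do raises env.PlanningError and nothing moves.
- job.job_done(): hands the job in, once; it reports no verdict.
The state is a dict: "time": time; "qpos": joint angles; "joint_velocities": joint speeds; "joint_torque": joint torques, N m; "tcp_pos": TCP position; "orientation": TCP orientation; "force": force on the tool from outside, world axes, zero at the start; "torque": the same for the moment, N m; "opening": finger opening in m.
Only numpy, scipy, OpenCV 4.12 (cv2) and the standard library are available. Lean on these libraries where they do the work, as an engineer would, in place of code of your own. Each camera call takes 0.05 s, during which the arm holds its last target. There are 200 camera calls.

## Working session

There is one attempt and no reset: what is moved stays moved. The work goes in short steps, each a Python script; the robot and the scene stay as the last script left them, time stands still between calls to the robot, and variables do not carry over. Pictures are saved under pics/ and viewed, about 8 in all and at most 12, crops included, and the job is handed in when it is done.

```bash
mkdir -p pics; ls; python3 - <<'E'
from cell import env,kin,camera,calibration,job
import cv2,numpy as np
for n in ("side","top"):
    p,d=camera(n); cv2.imwrite(f"pics/{n}0.png",p); np.savez(f"{n}0.npz",p=p,d=d); c=calibration(n); print(n,{k:np.round(v,4).tolist() if not np.isscalar(v) else v for k,v in c.items()})
    R=cv2.Rodrigues(np.array(c['rvec'],float))[0]; print("cam pos",(-R.T@np.array(c['tvec']).ravel()).round(3), "fwd",R[2].round(3))
s=env.get_state(); print(s)
E
```

```text
pics
side {'fx': 438.6332948371555, 'fy': 438.6332948371555, 'cx': 318.7129523978456, 'cy': 200.04813238280192, 'rvec': [0.9763, -2.3305, 1.2229], 'tvec': [0.4299, 0.409, 0.9418]}
cam pos [-0.058  0.696  0.867] fwd [ 0.567 -0.589 -0.576]
top {'fx': 451.8282953130437, 'fy': 451.8282953130437, 'cx': 326.60067235775307, 'cy': 201.05392120926027, 'rvec': [2.1528, -2.1145, 0.1802], 'tvec': [-0.0014, 0.6468, 1.4]}
cam pos [0.403 0.008 1.489] fwd [ 0.167  0.001 -0.986]
{'time': 0.1, 'qpos': array([ 1.0959051 ,  0.47770823,  0.02233071,  1.55635338, -0.01149104,
        1.10930376, -0.0830921 ]), 'joint_velocities': array([-0.00074067, -0.00214808, -0.00132868, -0.00268319, -0.00083293,
        0.00033806, -0.00078521]), 'joint_torque': array([ 4.98982292e-03, -5.97758389e+01,  1.61433164e+00, -2.81954241e+01,
        1.29441390e-02,  5.06174008e-03,  2.74126126e-05]), 'tcp_pos': array([ 0.24192233, -0.62971043,  0.30302845]), 'orientation': array([-7.95207421e-04,  9.83225896e-01,  1.82390134e-01, -2.09469366e-04]), 'force': array([-0.57547163, -0.05552523,  0.08803604]), 'torque': array([-0.02079207, -0.04768634, -0.02688064]), 'opening': 0.08574973743141538}
```

View pics/top0.png

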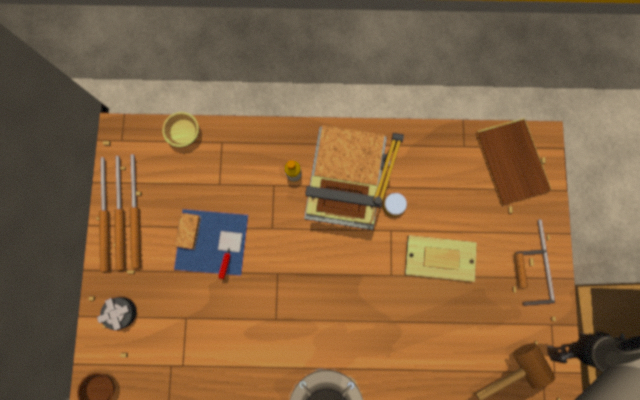

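View pics/side0.png

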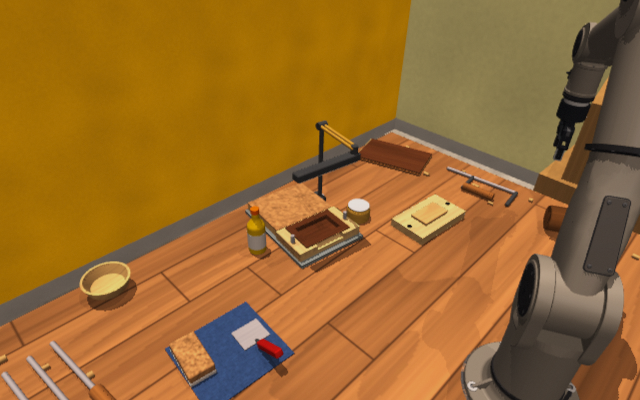

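The top view shows the mat (212,242) with the blade at (230,241), the red handle at (224,265) and the sanding block at (187,231). The form is near (345,185), with the cork at (350,155), the bar at (345,196) and the bottle at (292,172). The tin is at (395,204) and the upper form at (441,258). The side view agrees. Next I'll measure coarsely.

```bash
cat > h.py <<'E'
from cell import env,kin,camera,calibration,job
import cv2,numpy as np
from scipy.spatial.transform import Rotation as Ro
def cam(c):
    R=cv2.Rodrigues(np.array(c['rvec'],float))[0]; t=np.array(c['tvec'],float).ravel(); return R,t,np.array([[c['fx'],0,c['cx']],[0,c['fy'],c['cy']],[0,0,1]])
def plane(c,uv,z):
    R,t,K=cam(c); uv=np.atleast_2d(np.array(uv,float)); o=-R.T@t
    d=(R.T@np.linalg.inv(K)@np.c_[uv,np.ones(len(uv))].T).T
    return o+d*((z-o[2])/d[:,2])[:,None]
def proj(c,P):
    R,t,K=cam(c); q=(K@(R@np.atleast_2d(P).T+t[:,None])).T; return q[:,:2]/q[:,2:]
def biggest(m,n=1):
    cs=cv2.findContours(m.astype(np.uint8),cv2.RETR_EXTERNAL,cv2.CHAIN_APPROX_NONE)[0]
    return sorted(cs,key=cv2.contourArea)[::-1][:n]
def rect(c,cnt,z):
    P=plane(c,cnt.reshape(-1,2),z)[:,:2]
    return cv2.minAreaRect((P*1000).astype(np.float32))
def quat(R):
    q=Ro.from_matrix(R).as_quat(); return q[[3,0,1,2]]
def mat(q): return Ro.from_quat(np.array(q)[[1,2,3,0]]).as_matrix()
E
python3 - <<'E'
from h import *
d=np.load('top0.npz'); p=d['p']; dep=d['d']; c=calibration('top')
hsv=cv2.cvtColor(p,cv2.COLOR_BGR2HSV); H,S,V=cv2.split(hsv)
mats=(H>100)&(H<125)&(S>120)&(V>40)
print('mat',rect(c,cv2.convexHull(biggest(mats)[0]),.004))
red=((H<4)|(H>176))&(S>200)&(V>90)
red[:,:200]=0;red[:,260:]=0
print('red',rect(c,biggest(red)[0],.04))
bl=(S<60)&(V>150); bl[:, :200]=0; bl[:,260:]=0; bl[:210]=0;bl[270:]=0
print('blade',rect(c,biggest(bl)[0],.007))
R,t,K=cam(c); o=-R.T@t
uu,vv=np.meshgrid(np.arange(640),np.arange(400))
X=((uu-c['cx'])/c['fx']*dep,(vv-c['cy'])/c['fy']*dep,dep)
W=(np.stack(X,-1)-t)@R
ck=(abs(W[...,2]-.04)<.012)&(W[...,0]>.55)&(abs(W[...,1])<.2); 
cv2.imwrite('pics/ck.png',ck*255)
for q in biggest(cv2.morphologyEx(ck.astype(np.uint8),cv2.MORPH_OPEN,np.ones((3,3))),3): print('40mm',rect(c,q,.04))
for q in ((350,155),(345,196),(345,210),(292,168),(395,204),(230,241),(224,265),(441,258),(187,231)): print(q,W[q[1],q[0]].round(3))
cv2.imwrite('pics/f0.png',cv2.resize(p[110:240,270:430],None,fx=5,fy=4.6,interpolation=cv2.INTER_CUBIC))
E
```

```text
mat ((512.1436157226562, 389.3103332519531), (142.102783203125, 243.06504821777344), 62.29745864868164)
red ((435.9936218261719, 332.0821228027344), (16.737184524536133, 75.61844635009766), 77.01940155029297)
blade ((515.6422119140625, 325.3608093261719), (67.99940490722656, 57.939762115478516), 84.69483947753906)
40mm ((787.3239135742188, -56.172142028808594), (214.4323272705078, 211.03515625), 81.8202133178711)
40mm ((618.8992309570312, -34.85139465332031), (219.5100555419922, 55.25441360473633), 81.93624877929688)
40mm ((621.7171020507812, -187.5611572265625), (22.93153953552246, 16.128767013549805), 1.0380135774612427)
(350, 155) [ 0.805 -0.064  0.042]
(345, 196) [ 0.623 -0.04   0.282]
(345, 210) [ 0.62  -0.05   0.046]
(292, 168) [0.732 0.118 0.144]
(395, 204) [ 0.642 -0.211  0.049]
(230, 241) [0.516 0.323 0.013]
(224, 265) [0.437 0.331 0.046]
(441, 258) [ 0.472 -0.358  0.038]
(187, 231) [0.544 0.458 0.039][ WARN:0@0.476] global loadsave.cpp:1063 imwrite_ Unsupported depth image for selected encoder is fallbacked to CV_8U.
```

```bash
python3 - <<'E'
from h import *
def tool(yaw,lean,flip=0):
    cy,sy=np.cos(yaw),np.sin(yaw); fx=np.array([cy,sy,0]); 
    z=np.sin(lean)*fx-np.cos(lean)*np.array([0,0,1]); y=np.array([-sy,cy,0])*(-1 if flip else 1); return np.c_[np.cross(y,z),y,z]
for f in (0,1):
    print(f,kin.inverse_kinematics([.44,.33,.33],quat(tool(-.08,0,f))),kin.inverse_kinematics([.47,0,.3],quat(tool(-.14,.7,f))))
f=1 if kin.inverse_kinematics([.44,.33,.33],quat(tool(-.08,0,0))) is None else 0
env.reach([.35,-.35,.42],quat(tool(-.14,0.3,f)))
fo=np.array([.658,-.038]);ux=np.array([.990,-.1415])
env.reach([*(fo-.21*ux),.26],quat(tool(-.1415,.6,f)))
c=calibration('wrist');p,d=camera('wrist');np.savez('w1.npz',p=p,d=d,**{k:np.array(v) for k,v in c.items()}); cv2.imwrite('pics/w1.png',p)
R,t,K=cam(c);print('cam',-R.T@t,R[2],'tcp',env.get_state()['tcp_pos'])
env.reach([.44,.325,.36],quat(tool(-.08,.0,f)))
c=calibration('wrist');p,d=camera('wrist');np.savez('w2.npz',p=p,d=d,**{k:np.array(v) for k,v in c.items()}); cv2.imwrite('pics/w2.png',p)
R,t,K=cam(c);print('cam',-R.T@t,R[2],'tcp',env.get_state()['tcp_pos'],env.get_state()['qpos'],env.get_state()['time'])
E
python3 -c "
import cv2,numpy as np
cv2.imwrite('pics/w12.png',np.vstack([cv2.resize(cv2.imread('pics/w%d.png'%i),(480,300)) for i in (1,2)]))"
```

```text
0 [ 0.13172455  0.48981038 -1.17731583  1.77270152  0.48310214  1.20930482
  0.30801275] [ 0.68361752 -0.01414623 -0.91361767  2.36690806  1.09388316  0.2552917
  0.19503347]
1 [ 0.17984344  0.54589298 -1.27534637  1.77050086  0.55133777  1.24747894
 -2.89258477] [ 0.85401381 -0.00659682 -1.07419357  2.36098083  1.09802053  0.25271204
 -2.93973774]
cam [0.3480012  0.00519305 0.27560747] [ 0.77693108 -0.11213387 -0.61951924] tcp [ 0.45046584 -0.00897816  0.26030796]
cam [0.36359458 0.32911227 0.42993963] [ 0.29690218 -0.02627285 -0.9545464 ] tcp [0.44058483 0.32314829 0.35929229] [-0.32700127  0.25677768 -0.5029957   1.77013426  0.13604289  1.15007134
  0.61617465] 5.2917
```

View pics/w12.png

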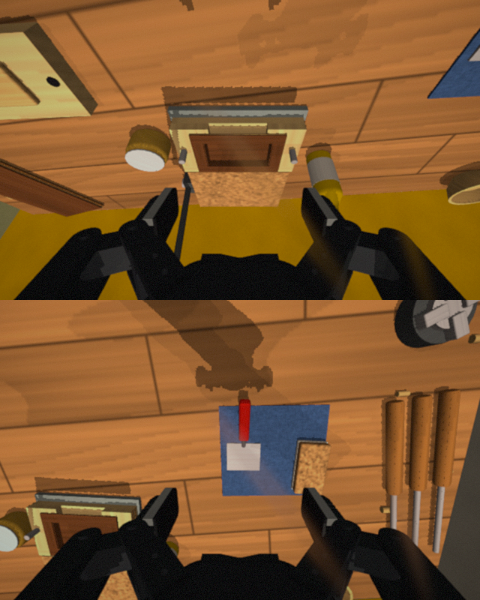

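The wrist views appear upside down. In view 1 (top half) the tray rim is clear at (190–300,135–170), with the slot notch at (238,127) and pins at (183,153) and (293,154). In view 2 the blade is at (243,457) and the handle at (244,420). Now I'll measure both.

```bash
python3 - <<'E'
from h import *
def W(d):
    R,t,K=cam(d); uu,vv=np.meshgrid(np.arange(640),np.arange(400)); z=d['d']
    return (np.stack(((uu-d['cx'])/d['fx']*z,(vv-d['cy'])/d['fy']*z,z),-1)-t)@R
a=np.load('w1.npz'); H,S,V=cv2.split(cv2.cvtColor(a['p'],cv2.COLOR_BGR2HSV)); w=W(a)
reg=(w[...,2]>.02)&(w[...,2]<.06)&(w[...,0]>.56)&(w[...,0]<.75)&(abs(w[...,1]+.04)<.13)
tray=reg&(V<125)&(S>100)&(H<15)
m=cv2.morphologyEx(tray.astype(np.uint8),cv2.MORPH_CLOSE,np.ones((5,5)));q=biggest(m)[0]
print('tray',rect(a,cv2.convexHull(q),.044), 'px',cv2.boundingRect(q),'medH',np.median(w[...,2][tray]))
hull=cv2.convexHull(q); ap=cv2.approxPolyDP(hull,8,True).reshape(-1,2); print(ap.tolist(),(plane(a,ap,.044)*1000).round(1).tolist())
top=(w[...,2]>.036)&(w[...,2]<.05)&(w[...,0]>.55)&(abs(w[...,1]+.04)<.15)&~(((w[...,0]-.64)**2+(w[...,1]+.2)**2)<.05**2)&(w[...,0]<.70)
q=biggest(cv2.morphologyEx(top.astype(np.uint8),cv2.MORPH_OPEN,np.ones((3,3))))[0]
print('form top x<.70',rect(a,q,.04))
b=np.load('w2.npz'); H,S,V=cv2.split(cv2.cvtColor(b['p'],cv2.COLOR_BGR2HSV)); w=W(b)
bl=(S<60)&(V>150)&(abs(w[...,0]-.516)<.06)&(abs(w[...,1]-.325)<.06); q=biggest(bl)[0]; print('blade',rect(b,q,.007),cv2.contourArea(q))
red=((H<5)|(H>175))&(S>180)&(V>70)&(w[...,1]>.25)&(w[...,1]<.42)&(w[...,0]<.52); red[250:]&=False
q=biggest(red)[0]; n=red.nonzero(); print('red px',cv2.minAreaRect(q)); 
P=w[red]; print('red pts mean',P.mean(0),P.min(0),P.max(0)); 
pc=np.cov(P.T); e=np.linalg.eigh(pc)[1][:,2]; print('axis',e, 'yaw',np.degrees(np.arctan2(e[1],e[0])), 'pitch',np.degrees(np.arcsin(e[2])))
mt=(H>100)&(H<125)&(S>120)&(V>40)
q=cv2.convexHull(biggest(mt)[0]);print('mat',rect(b,q,.004))
bk=(w[...,2]>.022)&(w[...,2]<.045)&(w[...,1]>.39)&(w[...,1]<.55)&(abs(w[...,0]-.54)<.1);print('block',rect(b,biggest(bk)[0],.034))
E
```

```text
tray ((653.4054565429688, -42.197113037109375), (158.00865173339844, 114.55492401123047), 81.7990951538086) px (253, 178, 129, 52) medH 0.04382865229884409
[[381, 180], [369, 228], [266, 228], [253, 184]] [[611.4, 42.9, 44.0], [718.5, 27.8, 44.0], [696.2, -126.9, 44.0], [596.3, -113.6, 44.0]]
form top x<.70 ((651.7837524414062, -41.784278869628906), (220.4410858154297, 130.54376220703125), 81.79630279541016)
blade ((511.402099609375, 324.0057373046875), (68.6903305053711, 58.68235778808594), 85.28254699707031) 1427.5
red px ((326.0, 159.5), (55.0, 14.0), 90.0)
red pts mean [0.42497995 0.33156577 0.0538205 ] [0.36359458 0.32042225 0.02466332] [0.47150867 0.34285152 0.42993963]
axis [-0.41164773  0.01722538  0.91118024] yaw 177.6038588434831 pitch 65.66896511802213
mat ((469.4489440917969, 460.63519287109375), (71.74556732177734, 32.953269958496094), 85.28068542480469)
block ((539.982666015625, 458.135009765625), (62.46255874633789, 111.5318374633789), 82.60932922363281)
```

```bash
cat >> h.py <<'E'
FO=np.array([.656,-.042,0]); FY=np.radians(-8.2); FR=Ro.from_euler('z',FY).as_matrix()
LO=np.array([.5135,.3247,.004]); LY=np.radians(-5.0)
def lrot(yaw,pitch): # nose up positive
    return Ro.from_euler('ZY',[yaw,-pitch]).as_matrix()
def grasp(lean,back=.004):
    "tool pose in lifter frame"
    g=np.array([-.081,0,.0335])+back*np.array([-np.cos(np.pi/6),0,.5])
    z=np.array([np.sin(lean),0,-np.cos(lean)]); y=np.array([0,1.,0]); return g-.054*z,np.c_[np.cross(y,z),y,z]
def tcp(o,R,lean): # lifter origin pose -> tool pose
    p,Q=grasp(lean); return o+R@p,quat(R@Q)
def tcp_tip(tip,pitch,lean): # tip in form frame
    R=lrot(FY,pitch); return tcp(FO+FR@np.array(tip)-R@np.array([.03,0,.0015]),R,lean)
def arc(th,pmax=np.radians(20),r=.097):
    ph=pmax*min(th/np.radians(90),1); n=np.array([-np.sin(ph),0,np.cos(ph)])
    return np.array([.055-r*np.cos(th),0,.040+r*np.sin(th)])-.0015*n,ph
E
python3 - <<'E'
from h import *
for lean in np.radians([15,25,32]):
  for pm in np.radians([0,15,25]):
    ok=[]
    poses=[tcp(LO,lrot(LY,0),lean),tcp(LO+[0,0,.12],lrot(LY,0),lean),tcp_tip([-.12,0,.1],0,lean),tcp_tip([-.12,0,.033],0,lean),tcp_tip([-.042,0,.033],0,lean)]+[tcp_tip(*arc(np.radians(t),pm),lean) for t in range(0,106,15)]
    for p,q in poses:
        j=kin.inverse_kinematics(p,q); ok.append('x' if j is None else '%.2f/%.2f'%(j[3],j[5]))
    print(np.degrees(lean).round(),np.degrees(pm).round(),*ok)
E
```

```text
15.0 0.0 2.14/0.44 2.07/0.70 2.39/0.38 x 2.27/0.29 2.27/0.30 2.25/0.35 2.21/0.41 2.17/0.46 2.11/0.51 2.06/0.54 2.00/0.57 1.94/0.58
15.0 15.0 2.14/0.44 2.07/0.70 2.39/0.38 x 2.27/0.29 2.27/0.30 2.28/0.29 2.29/0.28 2.28/0.27 2.26/0.25 2.24/0.22 2.22/0.17 2.17/0.18
15.0 25.0 2.14/0.44 2.07/0.70 2.39/0.38 x 2.27/0.29 2.27/0.30 2.31/0.25 2.34/0.21 2.35/0.19 2.31/0.53 2.34/0.29 2.31/0.46 2.26/0.44
25.0 0.0 2.23/0.38 2.15/0.67 x x 2.39/0.20 2.39/0.19 2.37/0.19 2.34/0.21 2.29/0.26 2.24/0.30 2.18/0.33 2.12/0.35 2.07/0.36
25.0 15.0 2.23/0.38 2.15/0.67 x x 2.39/0.20 2.39/0.19 2.37/0.54 2.36/0.66 2.41/0.19 2.38/0.23 2.35/0.29 2.32/0.37 2.27/0.35
25.0 25.0 2.23/0.38 2.15/0.67 x x 2.39/0.20 2.39/0.19 2.43/0.25 2.43/0.37 2.43/0.47 2.43/0.59 2.41/0.75 2.39/0.87 2.35/0.72
32.0 0.0 2.28/0.45 2.21/0.69 x x x x x 2.43/0.21 2.34/0.39 2.32/0.20 2.27/0.18 2.22/0.20 2.16/0.20
32.0 15.0 2.28/0.45 2.21/0.69 x x x x x x x 2.43/0.51 2.40/0.57 2.37/0.66 2.32/0.60
32.0 25.0 2.28/0.45 2.21/0.69 x x x x x x x x x 2.43/1.15 2.40/0.92
```

```bash
python3 - <<'E'
from h import *
L=np.radians(15)
for a in ([-.09,0,.1],[-.08,0,.1],[-.075,0,.07],[-.075,0,.033],[-.07,0,.033],[-.05,0,.033]):
    p,q=tcp_tip(a,0,L); j=kin.inverse_kinematics(p,q); print(a,p.round(3),None if j is None else j.round(2))
p,q=tcp(LO,lrot(LY,0),L); z=mat(q)[:,2]
env.reach(p-.11*z,q); env.movel(p,velocity=.08,stop_force=15)
print('at',env.get_state()['tcp_pos'],p,env.get_state()['force'])
pic,_=camera('side'); cv2.imwrite('pics/g0.png',cv2.resize(pic[270:400,180:360],None,fx=4,fy=4,interpolation=cv2.INTER_CUBIC))
print(env.get_state()['qpos'],env.get_state()['time'])
E
```

```text
[-0.09, 0, 0.1] [ 0.44  -0.011  0.186] [ 0.14  0.2  -0.33  2.33  0.39  0.4   0.91]
[-0.08, 0, 0.1] [ 0.45  -0.012  0.186] [ 0.14  0.22 -0.33  2.31  0.39  0.4   0.92]
[-0.075, 0, 0.07] [ 0.455 -0.013  0.156] [ 0.14  0.29 -0.33  2.32  0.53  0.34  0.78]
[-0.075, 0, 0.033] [ 0.455 -0.013  0.119] [ 0.08  0.37 -0.26  2.34  0.74  0.25  0.57]
[-0.07, 0, 0.033] [ 0.46  -0.014  0.119] [ 0.09  0.37 -0.27  2.33  0.73  0.26  0.58]
[-0.05, 0, 0.033] [ 0.479 -0.017  0.119] [ 0.13  0.4  -0.3   2.29  0.72  0.29  0.61]
at [0.41552164 0.33352531 0.09211975] [0.41543427 0.33327964 0.09165999] [0.27372177 0.55505533 0.10950492]
[-0.67639816  0.52931011 -0.26998571  2.13641395  0.83396326  0.48559909
 -0.16318422] 7.5667
```

View pics/g0.png

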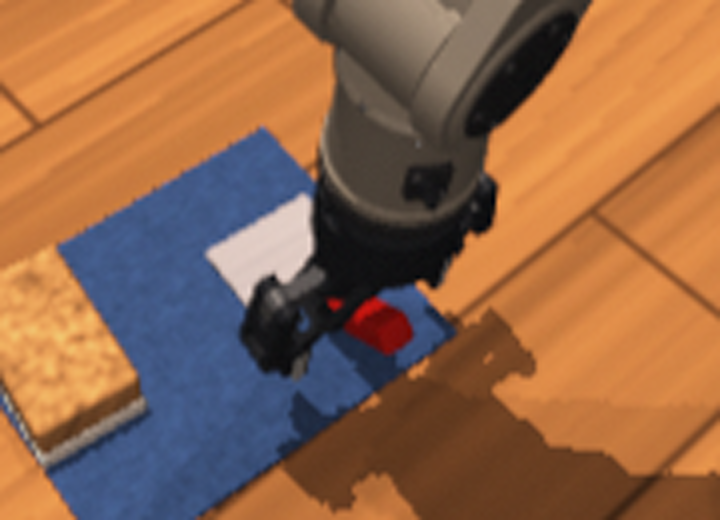

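The open fingers straddle the red handle mid-length (375,320), well clear of the sanding block. Grip, lift and carry it to the front of the slot.

```bash
python3 - <<'E'
from h import *
L=np.radians(15)
env.grip(.012,90); s=env.get_state(); print('open',s['opening'],s['tcp_pos'],s['time'])
f0=s['force']; env.movel(s['tcp_pos']+[0,0,.12],velocity=.1); print('df',env.get_state()['force']-f0,env.get_state()['opening'])
p,q=tcp_tip([-.09,0,.11],0,L); env.reach(p,q)
p,q=tcp_tip([-.075,0,.07],0,L); env.movel(p,velocity=.08,rot=q)
p,q=tcp_tip([-.075,0,.034],0,L); env.movel(p,velocity=.05,rot=q)
s=env.get_state(); print(s['tcp_pos']-p,s['force'],s['qpos'].round(2),s['time'])
for n in('side','top'):
    pic,d=camera(n); np.savez(f'{n}1.npz',p=pic,d=d); c=calibration(n)
    pred=proj(c,[FO+FR@np.array(v) for v in ([-.075,.035,.034],[-.075,-.035,.034],[-.135,.035,.034],[-.135,-.035,.034],[-.055,.08,.044],[-.055,-.08,.044],[-.065,.048,.04],[-.065,-.048,.04])])
    for k,(u,v) in enumerate(pred): cv2.circle(pic,(int(u*16),int(v*16)),16,(0,255,0) if k<4 else (255,0,255),-1,shift=4)
    u,v=pred[:6].mean(0).astype(int); print(pred.round(0).tolist())
    cv2.imwrite(f'pics/{n}1.png',cv2.resize(pic[v-45:v+45,u-65:u+65],None,fx=6,fy=6,interpolation=cv2.INTER_NEAREST))
a,b=[cv2.imread(f'pics/{n}1.png') for n in('side','top')]
cv2.imwrite('pics/st1.png',cv2.resize(np.vstack([a,b]),(433,600),interpolation=cv2.INTER_AREA))
E
```

```text
open 0.018776016659237307 [0.41547162 0.33324399 0.09181197] 8.1833
df [ 0.56670416  0.9093287  -5.19105633] 0.019112947248596742
[1.23593549e-04 1.10280579e-04 4.03163931e-05] [ 0.65394871 -0.94668783 -1.20575694] [-0.08  0.35 -0.08  2.35  0.52  0.21  0.78] 12.3833
[[323.0, 248.0], [342.0, 239.0], [336.0, 260.0], [355.0, 250.0], [306.0, 248.0], [349.0, 227.0], [317.0, 246.0], [343.0, 234.0]]
[[328.0, 220.0], [350.0, 224.0], [325.0, 239.0], [347.0, 242.0], [316.0, 212.0], [365.0, 220.0], [325.0, 216.0], [354.0, 221.0]]
```

View pics/side1.png

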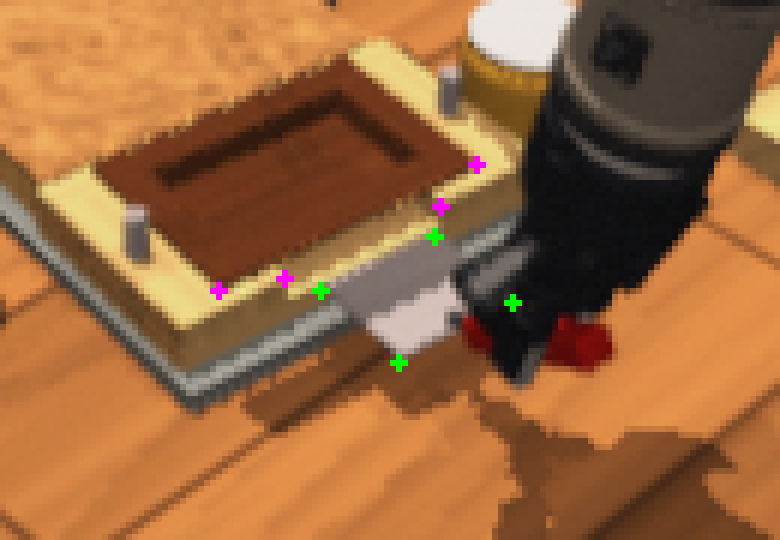

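The side view (predictions marked as crosses) shows the blade level and square in front of the slot. The tray corners at (222,285) and (473,158) and the blade corners at (332,280) and (398,355) all lie about 1–2 raw pixels from prediction, with the same sign. So the relative error is about 2–3 mm. Insert.

```bash
python3 - <<'E'
from h import *
L=np.radians(15)
p,q=tcp_tip([-.042,0,.0335],0,L); hit=env.movel(p,velocity=.03,rot=q,stop_force=4)
s=env.get_state(); print(hit,FR.T@(s['tcp_pos']-p),s['force'],s['time'])
for th in range(0,111,10):
    p,q=tcp_tip(*arc(np.radians(th),np.radians(18)),L); j=kin.inverse_kinematics(p,q); print(th,None if j is None else j.round(2))
pic,d=camera('side'); cv2.imwrite('pics/ins.png',cv2.resize(pic[195:285,265:395],None,fx=6,fy=6,interpolation=cv2.INTER_NEAREST))
E
```

```text
False [-2.33636377e-04 -1.83186555e-05 -4.08733668e-05] [ 0.08272538  0.244969   -1.7462891 ] 13.7333
0 [-0.01  0.38 -0.14  2.28  0.49  0.26  0.84]
10 [-0.04  0.35 -0.11  2.3   0.51  0.24  0.81]
20 [-0.07  0.32 -0.07  2.31  0.54  0.23  0.78]
30 [-0.11  0.3  -0.04  2.31  0.57  0.21  0.74]
40 [-0.15  0.28  0.01  2.32  0.61  0.19  0.7 ]
50 [-0.17  0.28  0.03  2.31  0.7   0.17  0.62]
60 [ 0.02  0.29 -0.18  2.29  1.03  0.21  0.31]
70 [ 0.02  0.3  -0.18  2.28  1.2   0.2   0.15]
80 [ 0.03  0.32 -0.18  2.27  1.42  0.2  -0.06]
90 [ 0.54  0.45 -0.79  2.22  1.61  0.44 -0.15]
100 [ 0.38  0.42 -0.58  2.2   1.58  0.36 -0.14]
110 [ 0.38  0.45 -0.58  2.16  1.58  0.36 -0.12]
```

View pics/ins.png

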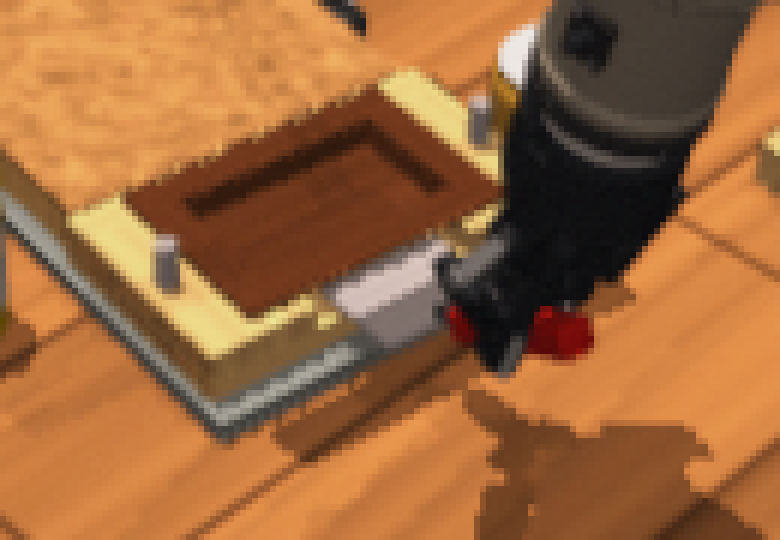

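The blade is under the near rim at (390,280), with no contact force. Tip the tray to 45° and look.

```bash
python3 - <<'E'
from h import *
L=np.radians(15)
for th in (0,15,30,45):
    p,q=tcp_tip(*arc(np.radians(th),np.radians(18)),L)
    try: env.movel(p,velocity=.035,rot=q)
    except env.PlanningError as e: print('PE',th,e); break
    s=env.get_state(); print(th,s['force'].round(2),s['qpos'].round(2),s['time'])
pic,d=camera('side'); np.savez('side2.npz',p=pic,d=d); cv2.imwrite('pics/l45.png',cv2.resize(pic[170:270,245:395],None,fx=5,fy=5,interpolation=cv2.INTER_NEAREST))
E
```

```text
0 [-0.15  0.15 -1.82] [-0.01  0.38 -0.14  2.28  0.49  0.26  0.84] 14.075
15 [-0.41 -0.12 -2.56] [-0.06  0.33 -0.09  2.3   0.53  0.23  0.79] 14.75
30 [-0.56  0.93 -2.2 ] [-0.1   0.3  -0.04  2.31  0.58  0.21  0.73] 15.3917
45 [ 0.26  0.61 -2.08] [-0.14  0.28  0.    2.31  0.67  0.18  0.64] 16.0417
```

View pics/l45.png

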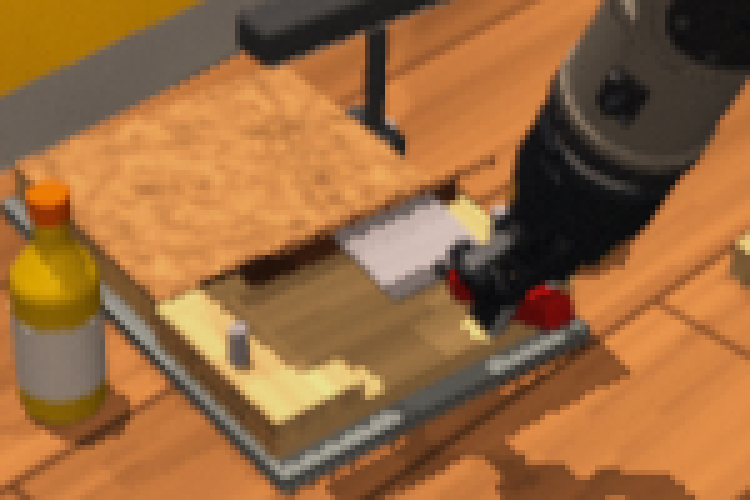

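The tray is tipped about 45° and seen edge-on along the line (155,300)–(490,160), with the blade at (410,240) behind its rim. Continue in steps.

```bash
python3 - <<'E'
from h import *
L=np.radians(15)
def go(th,pm):
    p,q=tcp_tip(*arc(np.radians(th),pm),L); env.movel(p,velocity=.035,rot=q)
for th in (55,65,75):
    for pm in np.radians([18,15,12,9]):
        try: go(th,pm); break
        except env.PlanningError as e: print('PE',th,np.degrees(pm).round(),str(e)[:80])
    else: break
    s=env.get_state(); print(th,np.degrees(pm).round(),s['force'].round(2),s['qpos'].round(2),s['time'])
for th in (85,92,100,106):
    for pm in np.radians([18,15,12,9]):
        p,q=tcp_tip(*arc(np.radians(th),pm),L); j=kin.inverse_kinematics(p,q); print(th,pm.round(2),None if j is None else j.round(2))
pic,d=camera('side'); np.savez('side3.npz',p=pic,d=d); cv2.imwrite('pics/l75.png',cv2.resize(pic[130:270,245:405],None,fx=4,fy=4,interpolation=cv2.INTER_NEAREST))
E
```

```text
55 18.0 [-0.61  0.27 -1.62] [-0.12  0.28 -0.02  2.3   0.82  0.17  0.5 ] 16.5917
65 18.0 [-0.32  0.04 -2.14] [-0.08  0.29 -0.06  2.29  1.03  0.17  0.3 ] 17.1167
75 18.0 [ 0.01 -0.03 -2.52] [-0.05  0.31 -0.09  2.28  1.27  0.17  0.07] 17.6667
85 0.31 [-0.03  0.33 -0.11  2.27  1.55  0.18 -0.2 ]
85 0.26 [ 0.01  0.32 -0.15  2.23  1.05  0.2   0.31]
85 0.21 [ 0.02  0.31 -0.15  2.19  0.7   0.25  0.66]
85 0.16 [ 0.11  0.32 -0.25  2.14  0.57  0.33  0.81]
92 0.31 [-0.02  0.35 -0.12  2.25  1.67  0.19 -0.31]
92 0.26 [-0.    0.34 -0.13  2.21  1.13  0.19  0.24]
92 0.21 [ 0.02  0.33 -0.15  2.17  0.74  0.24  0.63]
92 0.16 [ 0.1   0.33 -0.24  2.13  0.58  0.33  0.81]
100 0.31 [-0.01  0.37 -0.12  2.22  1.63  0.18 -0.26]
100 0.26 [ 0.01  0.36 -0.14  2.19  1.09  0.19  0.28]
100 0.21 [ 0.02  0.35 -0.14  2.15  0.71  0.24  0.67]
100 0.16 [ 0.11  0.36 -0.24  2.1   0.57  0.34  0.82]
106 0.31 [-0.    0.38 -0.12  2.2   1.61  0.18 -0.24]
106 0.26 [ 0.02  0.37 -0.14  2.16  1.08  0.2   0.3 ]
106 0.21 [ 0.02  0.37 -0.14  2.13  0.69  0.25  0.69]
106 0.16 [ 0.11  0.37 -0.24  2.08  0.57  0.34  0.82]
```

View pics/l75.png

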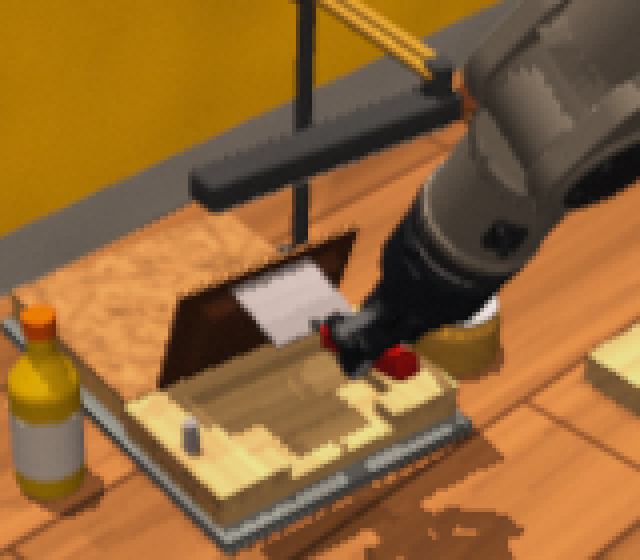

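The tray stands at about 75°, with its pivot edge starting at (160,388) and the blade at (290,300) pushing its underside. The hand is well clear of the bar at (330,150). Push it over.

```bash
python3 - <<'E'
from h import *
L=np.radians(15); pm=np.radians(18)
for th in (84,92,99,106):
    p,q=tcp_tip(*arc(np.radians(th),pm),L)
    try: env.movel(p,velocity=.03,rot=q)
    except env.PlanningError as e: print('PE',th,str(e)[:80]); break
    s=env.get_state(); print(th,s['force'].round(2),s['qpos'].round(2),s['time'])
env.dwell(.5)
pic,d=camera('side'); np.savez('side4.npz',p=pic,d=d); cv2.imwrite('pics/l106.png',cv2.resize(pic[130:270,245:405],None,fx=4,fy=4,interpolation=cv2.INTER_NEAREST))
E
```

```text
84 [-0.82  0.09 -1.87] [-0.04  0.33 -0.1   2.27  1.52  0.17 -0.17] 18.325
92 [ 0.15 -0.12 -1.81] [-0.01  0.35 -0.13  2.25  1.67  0.19 -0.31] 18.9083
99 [-0.17 -0.45  0.94] [-0.    0.37 -0.13  2.23  1.63  0.19 -0.26] 19.45
106 [-0.19 -0.29  6.4 ] [ 0.    0.38 -0.13  2.2   1.61  0.18 -0.23] 19.9917
```

View pics/l106.png

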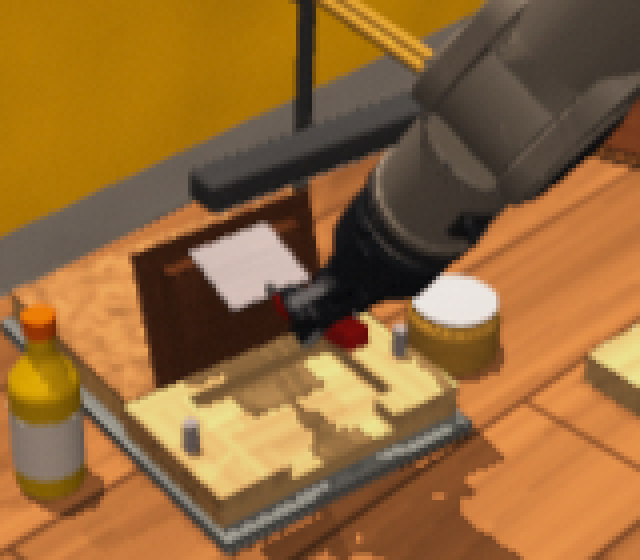

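The tray is upright but not over: the blade now presses down on the dish wall with about 8 N. I'll measure the tray's plane from the depth before going on.

```bash
python3 - <<'E'
from h import *
c=calibration('side');R,t,K=cam(c)
uu,vv=np.meshgrid(np.arange(640),np.arange(400))
for n in('side3','side4'):
    a=np.load(n+'.npz'); z=a['d']
    w=(np.stack(((uu-c['cx'])/c['fx']*z,(vv-c['cy'])/c['fy']*z,z),-1)-t)@R
    f=(w-FO)@FR
    m=(f[...,0]>-.03)&(f[...,0]<.14)&(f[...,1]>.062)&(f[...,1]<.09)&(f[...,2]>.047)&(f[...,2]<.17)&(uu<345)&(uu>270)
    P=f[m]; print(n,len(P)); 
    for lo in np.arange(.045,.165,.01):
        k=(P[:,2]>lo)&(P[:,2]<=lo+.01)
        if k.sum()>2: print(round(lo*1000+5),(np.median(P[k],0)*1000).round(1),k.sum())
    print(proj(c,[FO+FR@np.array(v) for v in ([.055,.08,.04],[.08,.08,.04])]).round(1).tolist())
p,q=tcp_tip(*arc(np.radians(106),np.radians(18)),np.radians(15)); print('TCP form',(FR.T@(p-FO)*1000).round(1), env.get_state()['tcp_pos']-p)
b=(f[...,2]>.23)&(f[...,2]<.30)&(abs(f[...,0]+.036)<.05)&(f[...,1]>-.03)&(f[...,1]<.12)
print('bar',(f[b].min(0)*1000).round(),(f[b].max(0)*1000).round(),b.sum())
E
```

```text
side3 131
50 [55.7 72.7 51.4] 10
60 [52.4 70.4 60.7] 11
70 [50.2 72.3 69.9] 12
80 [45.7 72.6 80.6] 15
90 [43.  73.4 88.9] 9
100 [40.  69.9 98.6] 15
110 [ 37.5  72.2 109.7] 12
120 [ 34.5  72.6 120. ] 12
130 [ 30.5  71.7 129.6] 14
140 [ 27.7  73.  142.4] 15
150 [ 28.7  70.6 145.7] 6
[[284.6, 228.8], [280.1, 224.5]]
side4 196
50 [62.5 72.9 50.7] 14
60 [64.5 69.1 59.3] 16
70 [67.2 74.  69.3] 19
80 [69.8 70.9 80.2] 23
90 [73.5 71.1 90.6] 17
100 [ 75.4  70.  100.7] 20
110 [ 78.2  71.9 109.2] 20
120 [ 82.1  71.2 119.8] 19
130 [ 85.1  72.1 128.9] 19
140 [ 86.6  69.9 139.3] 20
150 [ 89.5  69.8 146.2] 9
[[284.6, 228.8], [280.1, 224.5]]
TCP form [-66.6  -0.  174.1] [ 0.00125668 -0.00015405  0.00113031]
bar [-85. -30. 236.] [-21. 107. 289.] 607
```

The tray is 106° over with its pivot at form x ≈ 60, so it is past balance and only wedged by the blade. Raise the tip a little to free it.

```bash
python3 - <<'E'
from h import *
L=np.radians(15); pm=np.radians(18)
tip,ph=arc(np.radians(106),pm)
c=calibration('side');R,t,K=cam(c);uu,vv=np.meshgrid(np.arange(640),np.arange(400))
def chk():
    pic,z=camera('side'); f=((np.stack(((uu-c['cx'])/c['fx']*z,(vv-c['cy'])/c['fy']*z,z),-1)-t)@R-FO)@FR
    m=(f[...,0]>-.03)&(f[...,0]<.25)&(f[...,1]>.062)&(f[...,1]<.09)&(f[...,2]>.047)&(f[...,2]<.17)&(uu<345)&(uu>240)
    P=f[m]; s=env.get_state(); print(s['time'],s['force'].round(2),len(P), P[np.argmax(P[:,2])].round(3) if len(P) else ''); return pic,len(P)
for dz in (.003,.006,.009):
    p,q=tcp_tip(tip+[0,0,dz],ph,L); env.movel(p,velocity=.02,rot=q); env.dwell(.2); pic,n=chk()
    if n<120: break
env.dwell(.4); pic,n=chk()
cv2.imwrite('pics/r1.png',cv2.resize(pic[130:270,245:405],None,fx=4,fy=4,interpolation=cv2.INTER_NEAREST))
E
```

```text
21.0917 [ 0.44  0.53 -2.02] 17 [0.09  0.062 0.054]
21.5417 [-0.14 -0.26 -1.05] 12 [0.097 0.08  0.05 ]
```

View pics/r1.png

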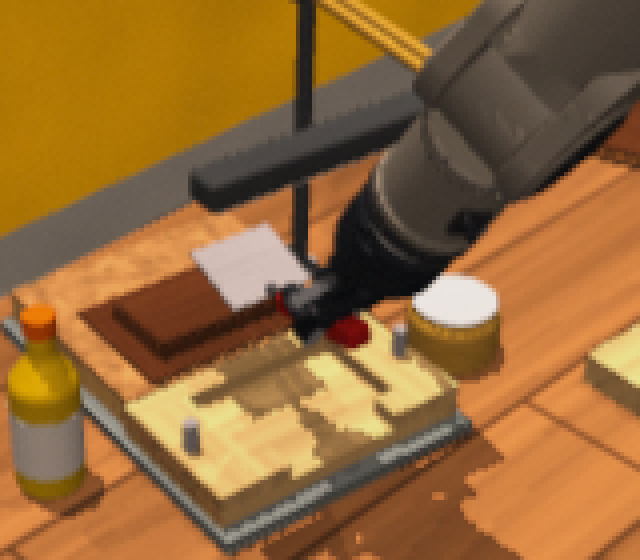

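The tray lies upside down on the cork, at about (80–290, 270–375), clear of the blade. Withdraw and return the lifter to where it was.

```bash
python3 - <<'E'
from h import *
L=np.radians(15); pm=np.radians(18)
tip,ph=arc(np.radians(106),pm)
p,q=tcp_tip(tip+[-.07,0,.003],ph,L); env.movel(p,velocity=.08,rot=q)
p,q=tcp_tip([-.06,0,.14],0,L); env.movel(p,velocity=.08,rot=q)
p,q=tcp(LO+[0,0,.12],lrot(LY,0),L); env.reach(p,q)
p,q=tcp(LO+[0,0,.012],lrot(LY,0),L); env.movel(p,velocity=.1,rot=q)
p,q=tcp(LO-[0,0,.001],lrot(LY,0),L); hit=env.movel(p,velocity=.015,rot=q,stop_force=5)
s=env.get_state(); print(hit,s['tcp_pos']-p,s['force'],s['time'])
env.grip(.05); env.dwell(.3)
z=mat(q)[:,2]; env.movel(env.get_state()['tcp_pos']-.11*z,velocity=.08)
env.reach([.36,.05,.40],q); env.dwell(.3); s=env.get_state(); print(s['time'],s['force'])
for n in('side','top'):
    pic,d=camera(n); np.savez(f'{n}9.npz',p=pic,d=d); cv2.imwrite(f'pics/{n}9.png',pic)
a=cv2.resize(cv2.imread('pics/side9.png')[170:400,150:410],None,fx=2,fy=2); b=cv2.resize(cv2.imread('pics/top9.png')[110:290,160:460],(520,312))
cv2.imwrite('pics/end.png',cv2.resize(np.vstack([a,b]),None,fx=.75,fy=.75))
c=calibration('top');R,t,K=cam(c);uu,vv=np.meshgrid(np.arange(640),np.arange(400))
P=[]
for n in('top0','top9'):
    a=np.load(n+'.npz');p=a['p'];H,S,V=cv2.split(cv2.cvtColor(p,cv2.COLOR_BGR2HSV))
    z=a['d'];w=(np.stack(((uu-c['cx'])/c['fx']*z,(vv-c['cy'])/c['fy']*z,z),-1)-t)@R; f=(w-FO)@FR
    bl=(S<60)&(V>150)&(uu>200)&(uu<260)&(vv>210)&(vv<270); print(n,'blade',rect(c,biggest(bl)[0],.007))
    print('  blade depth z',np.median(w[...,2][bl]), w[...,2][bl].std())
    bk=(w[...,2]>.022)&(w[...,2]<.055)&(w[...,1]>.39)&(w[...,1]<.55)&(abs(w[...,0]-.54)<.1);print('  block',rect(c,biggest(bk)[0],.034))
d=(f[...,2]>.051)&(f[...,2]<.066)&(f[...,0]>.05)&(f[...,0]<.24)&(abs(f[...,1])<.1)
q=biggest(cv2.morphologyEx(d.astype(np.uint8),cv2.MORPH_OPEN,np.ones((3,3))))[0]; r=rect(c,q,.056); ctr=np.array([r[0][0]/1e3,r[0][1]/1e3,0])
print('tray foot',r,'rel cork',(FR.T@(ctr-FO)*1000-[149,0,0]).round(), 'z',np.median(f[...,2][d]))
E
```

```text
True [-1.63833491e-04 -4.25008828e-05  1.05406439e-03] [-1.12166542  0.6571741   5.20294846] 28.175
32.025 [-0.31094686 -0.98406139 -0.12259705]
top0 blade ((515.6422119140625, 325.3608093261719), (67.99940490722656, 57.939762115478516), 84.69483947753906)
  blade depth z 0.007236207794798899 0.0033821877562368726
  block ((544.5816650390625, 459.6497497558594), (62.738887786865234, 109.64373779296875), 82.42711639404297)
top9 blade ((516.231201171875, 325.5292663574219), (68.45397186279297, 57.310279846191406), 85.86888885498047)
  blade depth z 0.00725621785048955 0.0777121498153
  block ((544.6301879882812, 459.17010498046875), (63.47560501098633, 109.57688903808594), 82.97908020019531)
tray foot ((775.2797241210938, -58.395225524902344), (119.74492645263672, 69.05819702148438), 81.77286529541016) rel cork [-29.   1.   0.] z 0.05641621740109417
```

View pics/end.png

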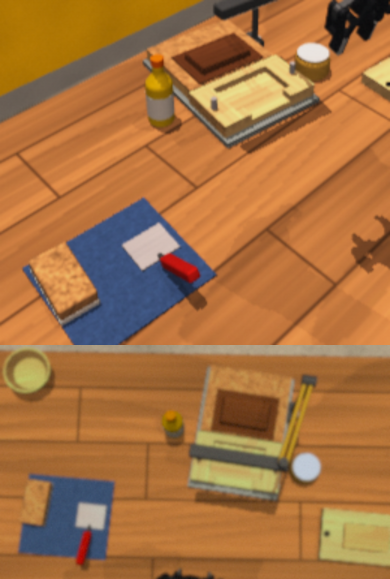

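The tray sits upside down and central on the cork (245,410), the lifter lies flat on the mat (90,515), and the block, bottle and tin look unmoved. The arm is clear of everything, so I'll hand in.

```bash
python3 -c "
from cell import job
print(job.job_done())"
```

```text
the job is handed in; nothing more can be done
None
```

I tipped the tray onto the cork board with the lifter, laid the lifter back on the mat, and handed the job in after about 32 s of the 61 s. No verdict was reported.

**Final checks, top camera:**

| Item | Measured |
|---|---|
| Tray | Upside down, centre about 29 mm on the form side of the cork's centre and 1 mm to the side; the upturned dish bottom is level with where it should be (56 mm, as expected) |
| Lifter | Blade flat on the mat, within about 1 mm and 1° of where it started |
| Sanding block | Within 1 mm of its start |
| Glue bottle and wax tin | Unmoved by eye; I did not measure them |
| Arm | Retracted, touching nothing |

**Disagreements and trouble on the way:**
- **Camera mismatch:** the wrist and top cameras differed by about 4 mm on the blade's position and 2–4 mm on the form's. I used averaged or corrected values, and the fit was fine.
- **Wedged tray:** at about 106° the tray jammed on the blade, with about 8 N pressing on the dish wall. Raising the blade 3 mm freed it, and it dropped onto the cork.
- **Lamp:** I saw no contact in the pictures or in the wrist force, but I did not measure lamp contact directly.

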